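Walk the die block square up to the fence

ROBOT

A 7-joint arm with a two-finger parallel gripper is mounted at the origin on a cart in front of the work surface, level with it; the furniture and walls round the work are solid. World frame = base frame: x ahead of the robot, y to its left, z up, the work surface at z = 0. Lengths are in mm, angles in rad, forces in N, time in s.
With the tool pointing down it reaches from about 425 to 800 mm from the base axis. Payload 8.3 kg.
Tool frame: the origin (TCP) lies at the very end of the fingers, on their centre line; the grasp point (between the pads) lies 19 mm behind it; z points along the fingers, y is the line along which they close (so a half turn about z gives the same grasp; the last joint's range is limited). The gripper opens to 85 mm and grips with 20 to 120 N. Pads are 22 mm wide; open, the fingers measure 114 mm over their backs; the gripper's body (76 mm by 85 mm) begins 54 mm behind the grasp point. The pads swing forward as they close: fully open they stand 13 mm farther back than shut.
Start: joints at [1.198, 0.383, 0.016, 1.37, -0.006, 1.388, -0.046], TCP at [190.58, -595.216, 231.279] pointing down, gripper open.
Joint ranges: [-2.95, 2.95], [-0.25, 2.06], [-1.52, 1.56], [0.18, 2.33], [-1.44, 4.58], [0.02, 2.06], [-3.01, 3.01]. Speed limits (rad/s): [2.39, 2.39, 3.01, 3.01, 3.14, 3.14, 3.14].

INTERFACE

Orientations are given as a rotation vector (axis times angle).
In Python, from plant import arm gives the robot as it stands.
- The arm moves only by the tool jog_arm, never from a script. Its argument "series" is a list that holds one entry, the list of rows, each a list of 7 numbers: the shift along the tool's x, y, z in units of 30 mm (1.0 is 30 mm), then the turn, a rotation vector about the tool's x, y, z in units of 5 degrees (1.0 is 5 degrees), then the gripper's target within -1 to 1 (shut at 1, half-way at 0, fully open at -1). In form: [[[tx, ty, tz, rx, ry, rz, fingers], ...]]. A call has 1 to 5 rows; each row shifts and turns the commanded pose from where the row before left it, along the tool's axes as they then stand; what a row does not reach is not made up. A row lasts 1/12 s, in which the tool goes at most 41.7 mm and 7.16 degrees, less where a joint would pass 70% of its speed; a pose out of reach is approached as far as the arm can. A call is refused whole if a number of a shift passes 1 or a number of a turn 1, either way. A call with a gripper value outside its range is refused whole. The fingers move at their own pace and stop on an object; "grip_force" is the grip in N (left out, the last holds). Time passes only in rows, so rows that do not move let the fingers close. It gives the time, the measured TCP pose, the force, the opening and the grip force at its end, in the units of the state.
- arm.read_state(): the state, without advancing time (a new reading comes with each control period).
- arm.read_camera(name): name is "scene" or "top"; returns a dict with "frame" (420x560x3 uint8, red, green, blue), "range_z" (420x560 float32, mm along the optical axis (not along the pixel's ray), 0 where there is no reading), "fx", "fy", "cx", "cy" (pixels), "R" (3x3) and "t" (3): a world point X has camera coordinates R X + t. Camera axes: x right, y down, z forward; pixel columns grow to the right and rows downward; lengths in mm; the calibration is good to about 2 mm. A picture is of the moment at which its call begins.
- arm.hand_in(): hands the job in; it is judged then, once.
The state is a dict: "time": time; "joint_pos": joint angles; "qd": joint speeds; "effort": joint torques, N m; "tool_pos": TCP position; "orientation": TCP orientation; "force": force on the tool from outside, world axes, zero at the start; "torque": the same for the moment, N m; "gripper_width": opening from 0.0 (shut) to 1.0 (fully open); "grip_force": force on a finger pad.
Only numpy, scipy, OpenCV 4.12 (cv2) and the standard library are available. Lean on these libraries where they do the work, as an engineer would, in place of code of your own. Each camera call takes 0.05 s, during which the arm holds its last target. There are 200 camera calls.

TASK

Push the heavy aluminium die block round with the fingertips, nudging it at its corners, until it is square to the steel fence, and only then push it up so that one side (any of the four) lies flush along the fence, the whole side backed by the bar. Square it up while it is still clear of the fence: a corner of a block that is still plainly askew must not strike the bar. Keep the block flat on the bench, never gripped or lifted, and leave the paste tin, the oil bottle and the brass bar where they are.

Things in the scene. Friction and masses are not known exactly. Their poses are not given: they have to be found in the camera images.
- die_block: heavy loose square block of pale cast aluminium, 100 x 100 x 45 mm, about 1 kg, four brass rings near the corners of its top and a round cavity ring in the middle; its four flat sides are alike. Slides with about 4 to 9 N. Origin at the centre of its underside, x and y normal to its sides, z up. Starts with its centre 125 to 147 mm in front of the fence, turned 23 to 67 degrees to it
- fence: straight steel bar fixed to the bench, 200 mm long, 20 thick, 25 high, two dark cap screws in its top (heads to 34 mm high). Origin at the bench under the middle of its front face (towards the robot); x points through the bar away from the robot, y along it, z up. The block belongs at negative x, its centre 50 mm from the face when flush. Its yaw varies by about 7 degrees either way
- paste_tin: round tin with a green lid, 66 mm across, 26 mm high, loose bystander; origin at the centre of its underside
- oil_bottle: yellow oil bottle with a red spout, 44 mm across, 145 mm high, loose bystander, tips easily; origin at the centre of its underside
- stock_brass: brass bar lying on the bench, 16 x 70 x 16 mm, loose bystander; origin at the centre of its underside, long along its y

How it is judged:
By the outcome, as a careful person would: the job done as asked, in the order asked, and still so for the second after the job is handed in, with the robot touching nothing.
It also fails if it takes over 54 s, if anything falls off the work surface, if the arm or the gripper's body presses on something with over 40 N, if the wrist force passes 120 N, or if a joint passes its speed limit or range.

## Working session

There is one attempt and no reset: what is moved stays moved. The work goes in short steps, Python scripts to look and compute and a tool call to move; the robot and the scene stay as the last step left them, time stands still between calls to the robot, and variables do not carry over. Pictures are saved under pics/ and viewed, at most 10 in all, crops included, and the job is handed in when it is done.

Besides the shell and the picture viewer there is one more tool, called after "Call:" by a JSON object that holds its "fn" and its "kwargs". jog_arm: Moves the arm, as the interface text tells. Its arguments: {"type":"object","properties":{"series":{"type":"array"},"grip_force":{"type":"number"}},"required":["series"]}

```bash
mkdir -p pics; ls; python3 - <<'E'
from plant import arm
import cv2,numpy as np
s=arm.read_state();print(s['time'],s['tool_pos'],s['orientation'],s['force'],s['gripper_width'])
for n in('top','scene'):
    c=arm.read_camera(n);cv2.imwrite(f'pics/{n}0.png',c['frame'][:,:,::-1]);print(n,c['fx'],c['cx'],c['cy'],c['R'].tolist(),c['t'])
    np.savez(f'{n}0.npz',**c)
E
```

```text
pics
0.0 [ 190.38738818 -594.7648352   230.27066503] [-3.10206841e+00 -4.84445762e-01  5.95715873e-04] [ 0.50241192 -0.12735884  0.02231248] 0.9964102469102851
top 477.97624288066834 285.56667964805445 212.22163563266295 [[0.009519843490726253, -0.9999545736079769, 0.000472546719186603], [-0.9944192447804593, -0.00951679857729105, -0.1050704342576928], [0.10507015841890101, 0.0005303445380188443, -0.9944646703349989]] [274.01925805 561.56478336 997.53786689]
scene 490.9133008886594 278.00730600866206 209.72574398381667 [[0.8505967609080562, -0.5254602312336922, 0.019408650766025107], [-0.25500153922353835, -0.4445054872448739, -0.8587136232777626], [0.45984711081657254, 0.7254697906880972, -0.5120880954216951]] [-346.6968108   288.18588327  523.01402526]
```

View pics/top0.png

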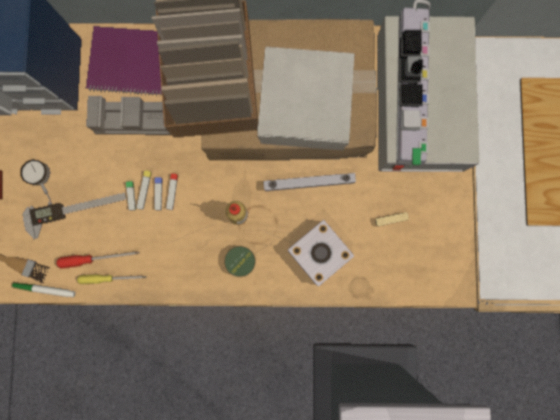

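View pics/scene0.png

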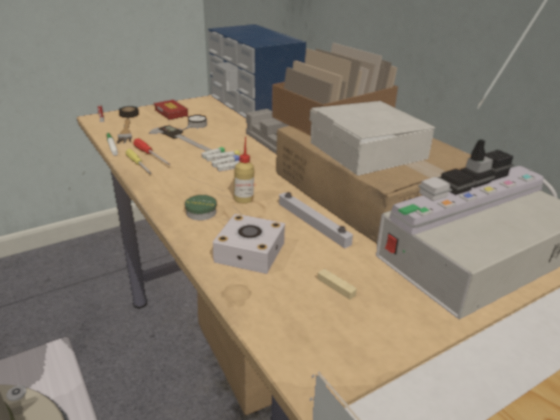

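The top view shows the block at about (320,253) turned roughly 40°, with the fence from (265,184) to (355,179). The tin is at (240,261), the bottle at (235,211) and the brass bar at (392,219).

```bash
cat > h.py <<'E'
from plant import arm
import numpy as np, cv2
def cloud(c):
    v,u=np.mgrid[0:420,0:560]; z=c['range_z']
    P=np.stack([(u-c['cx'])*z/c['fx'],(v-c['cy'])*z/c['fy'],z],-1)-c['t']
    W=P@c['R']; W[z==0]=np.nan
    return W
def rect(W,box,zr):
    m=(W[...,0]>box[0])&(W[...,0]<box[1])&(W[...,1]>box[2])&(W[...,1]<box[3])&(W[...,2]>zr[0])&(W[...,2]<zr[1])
    n,l,st,ce=cv2.connectedComponentsWithStats(m.astype(np.uint8)); k=1+st[1:,4].argmax()
    p=W[l==k]; r=cv2.minAreaRect(p[:,:2].astype(np.float32))
    return r,p.mean(0),len(p)
E
python3 - <<'E'
from h import *
c=dict(np.load('top0.npz'));W=cloud(c)
for n,(u,v) in dict(block=(320,253),fence=(310,182),fL=(266,184),fR=(354,179),tin=(240,261),bot=(235,211),brass=(392,219),edge=(320,300),bench=(350,225)).items(): print(n,W[v,u].round(1))
b=W[253,320]; print(rect(W,(b[0]-90,b[0]+90,b[1]-90,b[1]+90),(35,60)))
f=W[182,310]; print(rect(W,(f[0]-40,f[0]+40,f[1]-120,f[1]+120),(15,45)))
b=W[219,392]; print(rect(W,(b[0]-50,b[0]+50,b[1]-60,b[1]+60),(8,30)))
b=W[261,240]; print(rect(W,(b[0]-50,b[0]+50,b[1]-60,b[1]+60),(15,40)))
b=W[211,235]; print(rect(W,(b[0]-50,b[0]+50,b[1]-60,b[1]+60),(60,200)))
E
```

```text
block [471.9 206.5  47.3]
fence [625.9 226.9  25.2]
fL [620.6 322.4  25.4]
fR [633.7 131.1  23.5]
tin [453.8 375.9  22.8]
bot [552.7 380.3 102.3]
brass [547.9  47.5  14.6]
edge [ 3.713e+02  2.029e+02 -2.000e-01]
bench [534.9 137.4   2.5]
(((472.3468017578125, 205.28268432617188), (100.17387390136719, 99.84297943115234), 40.34614944458008), array([472.26243987, 205.47234213,  45.37484855]), 2265)
(((627.6658325195312, 228.34356689453125), (21.345441818237305, 199.2708282470703), 5.7770256996154785), array([626.79455347, 228.42433653,  25.27421081]), 880)
(((547.613525390625, 48.2364501953125), (16.058128356933594, 70.69712829589844), 12.276002883911133), array([547.34368073,  48.6360982 ,  16.0660023 ]), 244)
(((453.6766052246094, 376.68426513671875), (65.04007720947266, 64.51969909667969), 45.28599166870117), array([453.25915012, 376.77045107,  25.07206232]), 754)
(((555.762939453125, 382.8255310058594), (41.395111083984375, 41.32217788696289), 28.34307098388672), array([554.12338559, 381.16907498,  87.00958602]), 346)
```

Call:
{"fn": "jog_arm", "kwargs": {"series": [[[1,-0.7,0,0,0,0,0],[1,-0.7,0,0,0,0,0],[1,-0.7,0,0,0,0,0],[1,-0.7,0,0,0,0,0],[1,-0.7,0,0,0,0,0]]]}}

```text
time: 0.52
tool_pos: [302.0, -447.8, 230.9]
orientation: [-3.103, -0.484, 0.001]
force: [0.8, -0.0, -0.0]
gripper_width: 0.502
grip_force: 0.0
```

Call:
{"fn": "jog_arm", "kwargs": {"series": [[[1,-0.7,0,0,0,0,0],[1,-0.7,0,0,0,0,0],[1,-0.7,0,0,0,0,0],[1,-0.7,0,0,0,0,0],[1,-0.7,0,0,0,0,0]]]}}

```text
time: 0.93
tool_pos: [412.8, -302.0, 231.1]
orientation: [-3.104, -0.485, 0.001]
force: [1.1, -0.2, -0.3]
gripper_width: 0.499
grip_force: 0.0
```

Call:
{"fn": "jog_arm", "kwargs": {"series": [[[0.6,-1,0,0,0,0,0],[0.6,-1,0,0,0,0,0],[0.6,-1,0,0,0,0,0],[0.6,-1,0,0,0,0,0],[0.6,-1,0,0,0,0,0]]]}}

```text
time: 1.35
tool_pos: [452.1, -131.7, 231.1]
orientation: [-3.104, -0.485, 0.001]
force: [0.5, -0.6, -1.3]
gripper_width: 0.505
grip_force: 0.0
```

```bash
cat >> h.py <<'E'
from scipy.spatial.transform import Rotation as Ro
def plan(x,y,z,yaw):
    s=arm.read_state(); R=Ro.from_rotvec(s['orientation']); M=R.as_matrix()
    y0=np.degrees(np.arctan2(M[1,0],M[0,0])); d=M.T@(np.array([x,y,z])-s['tool_pos'])/30
    print('t',round(s['time'],2),'pos',s['tool_pos'].round(1),'yaw',round(y0,2),'zdown',M[:,2].round(3),'q',np.round(s['joint_pos'],2),'F',s['force'].round(1),'w',round(s['gripper_width'],2))
    print('shift units',d.round(2),'rz units',round((y0-yaw)/5,2))
E
python3 -c "
from h import *
plan(405,157,120,30)"
```

```text
t 1.35 pos [ 452.1 -131.7  231.1] yaw 17.75 zdown [-0.  0. -1.] q [ 0.57  0.07 -0.38  1.76  0.03  1.32 -1.07] F [ 0.5 -0.6 -1.3] w 0.5
shift units [ 1.44 -9.64  3.7 ] rz units -2.45
```

Call:
{"fn": "jog_arm", "kwargs": {"series": [[[0.2,-0.96,0.2,0,0,0,0],[0.2,-0.96,0.2,0,0,0,0],[0.2,-0.96,0.2,0,0,0,0],[0.2,-0.96,0.2,0,0,0,0],[0.2,-0.96,0.2,0,0,0,0]]]}}

```text
time: 1.77
tool_pos: [436.3, 14.1, 200.9]
orientation: [3.104, 0.485, -0.0]
force: [1.2, -0.1, 0.4]
gripper_width: 0.497
grip_force: 0.0
```

Call:
{"fn": "jog_arm", "kwargs": {"series": [[[0,-0.95,0.5,0,0,0,0],[0,-0.95,0.5,0,0,0,0],[0,-0.95,0.5,0,0,0,0],[0,-0.95,0.5,0,0,-0.5,0],[0,-0.5,0.5,0,0,-1,0]]]}}

```text
time: 2.18
tool_pos: [395.5, 138.6, 125.7]
orientation: [-3.064, -0.693, -0.0]
force: [0.4, 0.5, 0.3]
gripper_width: 0.499
grip_force: 0.0
```

```bash
python3 -c "
from h import *
plan(405,157,10,30)"
```

```text
t 2.18 pos [395.5 138.6 125.7] yaw 25.51 zdown [ 0.     0.001 -1.   ] q [ 0.26  0.07 -0.68  2.02  0.05  1.07 -1.57] F [0.4 0.5 0.3] w 0.5
shift units [ 0.55 -0.42  3.86] rz units -0.9
```

Call:
{"fn": "jog_arm", "kwargs": {"series": [[[0.5,-0.45,0.5,0,0,-0.9,0],[0,0,0.9,0,0,0,0],[0,0,0.9,0,0,0,0],[0,0,0.9,0,0,0,0],[0,0,0.65,0,0,0,0]]]}}

```text
time: 2.6
tool_pos: [403.5, 153.8, 8.6]
orientation: [-3.036, -0.807, 0.003]
force: [-1.4, -0.6, -0.1]
gripper_width: 0.498
grip_force: 0.0
```

```bash
cat >> h.py <<'E'
def see(pic=None):
    c=arm.read_camera('top'); W=cloud(c)
    r,p,n=rect(W,(395,615,90,330),(38,52)); print('block',np.round(r[0],1),np.round(r[1],1),'ang',round(r[2],2),n)
    if pic: cv2.imwrite(pic,cv2.resize(c['frame'][120:300,200:440,::-1],None,fx=3,fy=3))
E
python3 -c "
from h import *
plan(416,167,10,30); see('pics/a.png')"
```

```text
t 2.6 pos [403.5 153.8   8.6] yaw 29.77 zdown [-0.002 -0.    -1.   ] q [ 0.16  0.3  -0.66  2.1   0.25  0.82 -1.71] F [-1.4 -0.6 -0.1] w 0.5
shift units [ 0.58 -0.17 -0.05] rz units -0.05
block [472.5 205.2] [100.1 100.2] ang 40.4 2268
```

View pics/a.png

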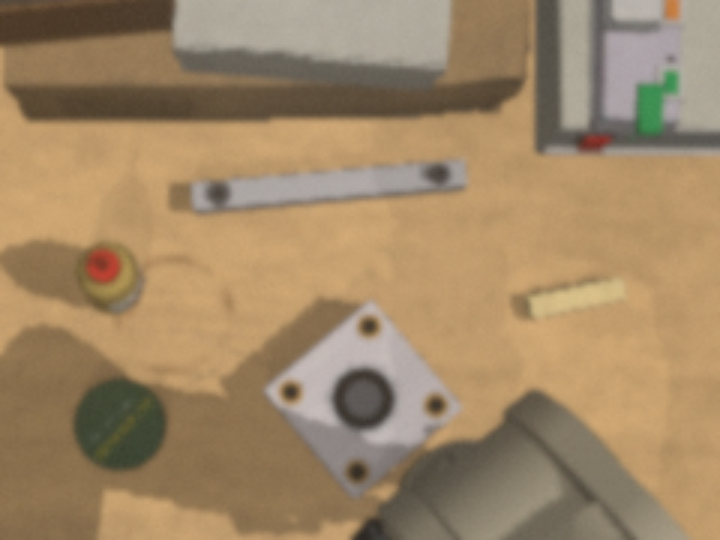

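Call:
{"fn": "jog_arm", "kwargs": {"series": [[[0.15,-0.03,-0.01,0,0,0,0],[0.15,-0.03,-0.01,0,0,0,0],[0.15,-0.03,-0.01,0,0,0,0],[0.15,-0.03,0,0,0,0,0],[0.15,-0.03,0,0,0,0,0]]]}}

```text
time: 3.07
tool_pos: [421.4, 168.7, 12.5]
orientation: [3.035, 0.806, -0.003]
force: [-12.0, -5.5, 9.5]
gripper_width: 0.497
grip_force: 5.9
```

```bash
python3 - <<'E'
from h import *
plan(416,167,10,30); see()
W=cloud(arm.read_camera('top'))
m=(W[...,2]>17)&(W[...,2]<30)&(abs(W[...,0]-627)<25)&(abs(W[...,1]-228)<110)
p=W[m][:,:2]
print(np.degrees(np.arctan2(*(lambda l:(l[0],l[1]))(cv2.fitLine(p.astype(np.float32),cv2.DIST_HUBER,0,.01,.01).ravel()[:2]))))
b=np.arange(140,320,6); f=[p[abs(p[:,1]-y)<4,0] for y in b]
for k in(np.min,np.max): 
    v=np.array([k(q) for q in f]); c=np.polyfit(b,v,1); print(k.__name__,np.degrees(np.arctan(c[0])),np.polyval(c,228))
E
```

```text
t 3.07 pos [421.4 168.7  12.5] yaw 29.76 zdown [-0.002 -0.002 -1.   ] q [ 0.12  0.34 -0.65  2.04  0.28  0.85 -1.74] F [-12.   -5.5   9.5] w 0.5
shift units [-0.19 -0.04  0.08] rz units -0.05
block [476.4 207.9] [95.4 99.9] ang 39.21 1915
174.53062
min -5.606105236306844 617.4861502005779
max -5.657253973113744 636.981040920752
```

Call:
{"fn": "jog_arm", "kwargs": {"series": [[[0.12,-0.03,0,0,0,0.4,0],[0.12,-0.03,0,0,0,0.4,0],[0.12,-0.03,0,0,0,0.4,0],[0.12,-0.03,0,0,0,0.4,0],[0.12,-0.03,0,0,0,0.4,0]]]}}

```text
time: 3.58
tool_pos: [435.0, 181.2, 12.1]
orientation: [3.094, 0.538, -0.004]
force: [-7.8, -1.5, 3.2]
gripper_width: 0.501
grip_force: 3.7
```

```bash
python3 -c "
from h import *
plan(440,180,12,5.6); see('pics/b.png')"
```

```text
t 3.58 pos [435.  181.2  12.1] yaw 19.71 zdown [-0.002 -0.001 -1.   ] q [ 0.07  0.37 -0.61  2.    0.28  0.86 -1.92] F [-7.8 -1.5  3.2] w 0.5
shift units [0.14 0.09 0.  ] rz units 2.82
block [500.5 215.8] [ 83.9 100.2] ang 31.54 1766
```

View pics/b.png

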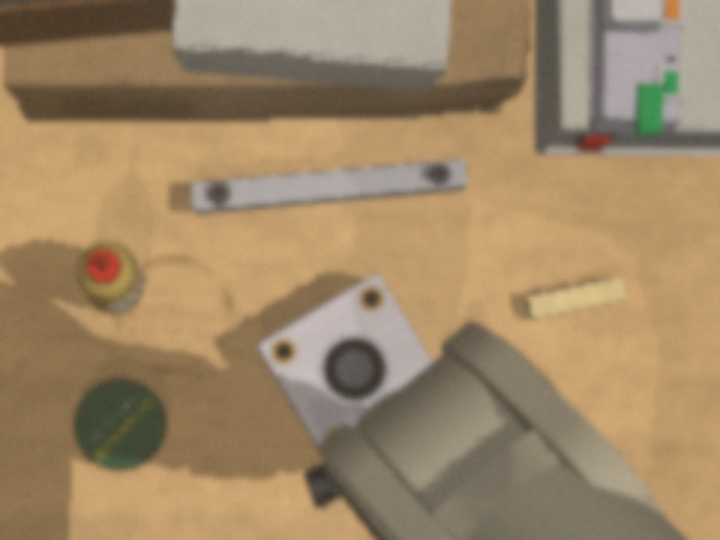

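Call:
{"fn": "jog_arm", "kwargs": {"series": [[[0.05,-0.06,0,0,0,0.4,0],[0.05,-0.06,0,0,0,0.4,0],[0.05,-0.06,0,0,0,0.4,0],[0.05,-0.06,0,0,0,0.4,0],[0.05,-0.06,0,0,0,0.4,0]]]}}

```text
time: 4.05
tool_pos: [439.8, 191.7, 12.1]
orientation: [3.129, 0.266, -0.003]
force: [-7.4, -2.7, 3.4]
gripper_width: 0.497
grip_force: 3.8
```

```bash
cat >> h.py <<'E'
def st():
    # estimate block from its far visible edges: rect angle is good; take the far/extreme edges along n and tangent
    W=cloud(arm.read_camera('top')); m=(W[...,0]>395)&(W[...,0]<612)&(W[...,1]>90)&(W[...,1]<330)&(W[...,2]>38)&(W[...,2]<52)
    n,l,s,_=cv2.connectedComponentsWithStats(m.astype(np.uint8)); p=W[l==1+s[1:,4].argmax()][:,:2]
    a=cv2.minAreaRect(p.astype(np.float32))[2]; a=a if a<60 else a-90
    n=np.array([np.cos(np.radians(a)),np.sin(np.radians(a))]); t=np.array([-n[1],n[0]])
    u,v=p@n,p@t; c=n*(u.max()-50)+t*(v.max()-50); F=np.radians(5.63); d=c-[617.6,227.3]
    s_=arm.read_state(); M=Ro.from_rotvec(s_['orientation']).as_matrix(); yw=np.arctan2(M[1,0],M[0,0])
    print('block ang',round(a,2),'c',c.round(1),'spans',np.ptp(u).round(1),np.ptp(v).round(1),'fence xy',round(d@[np.cos(F),np.sin(F)],1),round(d@[-np.sin(F),np.cos(F)],1))
    for nm,q in(('L out',(11,36)),('L in',(11,21)),('R out',(11,-36))):
        k=s_['tool_pos'][:2]+np.array([[np.cos(yw),-np.sin(yw)],[np.sin(yw),np.cos(yw)]])@q-c
        print(nm,'rel block: n',round(k@n,1),'t',round(k@t,1))
E
python3 -c "
from h import *
plan(440,180,12,5.6); st()"
```

```text
t 4.05 pos [439.8 191.7  12.1] yaw 9.72 zdown [-0.002 -0.001 -1.   ] q [ 0.02  0.38 -0.57  1.98  0.27  0.86 -2.1 ] F [-7.4 -2.7  3.4] w 0.5
shift units [-0.06  0.38  0.01] rz units 0.82
block ang 24.78 c [503.2 214.7] spans 84.6 100.0 fence xy -115.1 -1.3
L out rel block: n -46.5 t 37.9
L in rel block: n -50.4 t 23.4
R out rel block: n -65.4 t -31.6
```

Call:
{"fn": "jog_arm", "kwargs": {"series": [[[-0.25,-0.3,0,0,0,0,0],[0,-0.05,0,0,0,0.4,0],[0.15,-0.04,0,0,0,0.4,0],[0.15,-0.04,0,0,0,0,0],[0.15,-0.04,0,0,0,0,0]]]}}

```text
time: 4.52
tool_pos: [442.9, 207.5, 12.3]
orientation: [-3.137, -0.162, 0.003]
force: [-9.5, 1.0, 7.4]
gripper_width: 0.499
grip_force: 4.7
```

Call:
{"fn": "jog_arm", "kwargs": {"series": [[[0.1,-0.02,0,0,0,0,0],[0.1,-0.02,0,0,0,0,0],[0.1,-0.02,0,0,0,0,0]]]}}

```text
time: 4.77
tool_pos: [451.7, 210.6, 12.3]
orientation: [-3.137, -0.163, 0.003]
force: [-9.5, 2.0, 6.7]
gripper_width: 0.498
grip_force: 4.4
```

```bash
python3 -c "
from h import *
plan(440,180,12,5.6); st()"
```

```text
t 4.77 pos [451.7 210.6  12.3] yaw 5.96 zdown [-0.002  0.001 -1.   ] q [-0.03  0.41 -0.56  1.94  0.27  0.88 -2.19] F [-9.5  2.   6.7] w 0.5
shift units [-0.49  0.97  0.01] rz units 0.07
block ang 16.48 c [518.4 213.4] spans 77.8 100.1 fence xy -100.1 -4.1
L out rel block: n -46.6 t 49.5
L in rel block: n -49.3 t 34.8
R out rel block: n -59.8 t -21.3
```

Call:
{"fn": "jog_arm", "kwargs": {"series": [[[0.08,-0.06,0,0,0,0,0],[0.08,-0.06,0,0,0,0,0],[0.08,-0.05,0,0,0,0,0],[0.08,-0.04,0,0,0,0,0]]]}}

```text
time: 5.15
tool_pos: [460.9, 217.3, 12.3]
orientation: [-3.137, -0.162, 0.002]
force: [-7.5, -0.4, 5.2]
gripper_width: 0.503
grip_force: 4.0
```

```bash
python3 -c "
from h import *
plan(440,180,12,5.6); st()"
```

```text
t 5.15 pos [460.9 217.3  12.3] yaw 5.92 zdown [-0.002  0.    -1.   ] q [-0.04  0.43 -0.55  1.91  0.28  0.89 -2.2 ] F [-7.5 -0.4  5.2] w 0.5
shift units [-0.82  1.16  0.01] rz units 0.06
block ang 10.38 c [524.9 213.7] spans 71.7 99.9 fence xy -93.6 -4.4
L out rel block: n -47.9 t 50.3
L in rel block: n -49.0 t 35.4
R out rel block: n -53.5 t -21.5
```

Good: 6.1° of turn for 6.5 mm of travel. About 4.8° is left.

Call:
{"fn": "jog_arm", "kwargs": {"series": [[[0.07,-0.04,0,0,0,0,0],[0.07,-0.04,0,0,0,0,0],[0.07,-0.03,0,0,0,0,0]]]}}

```text
time: 5.45
tool_pos: [466.9, 221.3, 12.3]
orientation: [-3.137, -0.162, 0.002]
force: [-8.5, -0.1, 4.5]
gripper_width: 0.499
grip_force: 3.9
```

```bash
python3 -c "
from h import *
plan(440,180,12,5.6); st()"
```

```text
t 5.45 pos [466.9 221.3  12.3] yaw 5.91 zdown [-0.001  0.    -1.   ] q [-0.05  0.44 -0.55  1.89  0.29  0.89 -2.2 ] F [-8.5 -0.1  4.5] w 0.5
shift units [-1.03  1.28  0.01] rz units 0.06
block ang 6.51 c [528.3 213.8] spans 65.8 100.1 fence xy -90.2 -4.7
L out rel block: n -48.3 t 50.5
L in rel block: n -48.5 t 35.5
R out rel block: n -49.1 t -21.5
```

Call:
{"fn": "jog_arm", "kwargs": {"series": [[[-0.25,0,0,0,0,0.06,0],[0,0.49,0,0,0,0,0],[0.15,0,0,0,0,0,0],[0.15,0,0,0,0,0,0],[0.15,0,0,0,0,0,0]]]}}

```text
time: 5.92
tool_pos: [474.4, 205.5, 11.8]
orientation: [3.137, 0.149, -0.005]
force: [-12.7, -2.9, 9.6]
gripper_width: 0.499
grip_force: 6.2
```

Call:
{"fn": "jog_arm", "kwargs": {"series": [[[0.12,0,0,0,0,0,0],[0.12,0,0,0,0,0,0],[0.12,0,0,0,0,0,0]]]}}

```text
time: 6.17
tool_pos: [484.4, 207.5, 11.8]
orientation: [3.137, 0.151, -0.006]
force: [-11.4, -1.8, 10.1]
gripper_width: 0.5
grip_force: 6.3
```

```bash
python3 -c "
from h import *
plan(440,180,12,5.6); st()"
```

```text
t 6.17 pos [484.4 207.5  11.8] yaw 5.51 zdown [-0.004 -0.001 -1.   ] q [-0.02  0.46 -0.54  1.86  0.29  0.91 -2.17] F [-11.4  -1.8  10.1] w 0.5
shift units [-1.56  0.77 -0.  ] rz units -0.02
block ang 5.87 c [544.1 217. ] spans 63.0 95.2 fence xy -74.2 -3.0
L out rel block: n -47.9 t 32.5
L in rel block: n -48.0 t 17.5
R out rel block: n -48.3 t -39.5
```

Call:
{"fn": "jog_arm", "kwargs": {"series": [[[0.14,0,0,0,0,0,0],[0.14,0,0,0,0,0,0],[0.14,0,0,0,0,0,0],[0.12,0,0,0,0,0,0],[0.08,0,0,0,0,0,0]]]}}

```text
time: 6.63
tool_pos: [503.7, 209.5, 11.6]
orientation: [3.138, 0.151, -0.005]
force: [-9.6, -0.3, 7.9]
gripper_width: 0.5
grip_force: 5.2
```

Call:
{"fn": "jog_arm", "kwargs": {"series": [[[0.04,0,0,0,0,0,0],[0.04,0,0,0,0,0,0]]]}}

```text
time: 6.8
tool_pos: [505.7, 209.7, 11.6]
orientation: [3.138, 0.151, -0.006]
force: [-10.7, -1.5, 7.3]
gripper_width: 0.502
grip_force: 5.5
```

```bash
python3 -c "
from h import *
plan(440,180,12,5.6); st()"
```

```text
t 6.8 pos [505.7 209.7  11.6] yaw 5.51 zdown [-0.004 -0.    -1.   ] q [-0.03  0.49 -0.53  1.81  0.3   0.93 -2.16] F [-10.7  -1.5   7.3] w 0.5
shift units [-2.27  0.78 -0.  ] rz units -0.02
block ang 5.56 c [565.1 219.3] spans 54.4 79.9 fence xy -53.0 -2.8
L out rel block: n -48.8 t 32.2
L in rel block: n -48.8 t 17.2
R out rel block: n -48.9 t -39.8
```

Call:
{"fn": "jog_arm", "kwargs": {"series": [[[0.03,0,0,0,0,0,0],[0.03,0,0,0,0,0,0]]]}}

```text
time: 7.02
tool_pos: [507.4, 209.9, 11.6]
orientation: [3.138, 0.151, -0.005]
force: [-10.4, -1.4, 6.1]
gripper_width: 0.498
grip_force: 4.9
```

Call:
{"fn": "jog_arm", "kwargs": {"series": [[[0.03,0,0,0,0,0,0],[0.03,0,0,0,0,0,0]]]}}

```text
time: 7.18
tool_pos: [508.7, 210.0, 11.6]
orientation: [3.137, 0.151, -0.007]
force: [-15.9, -3.1, 11.7]
gripper_width: 0.5
grip_force: 7.8
```

Call:
{"fn": "jog_arm", "kwargs": {"series": [[[0.02,0,0,0,0,0,0],[0.02,0,0,0,0,0,0]]]}}

```text
time: 7.35
tool_pos: [508.7, 210.1, 11.6]
orientation: [3.137, 0.152, -0.01]
force: [-20.1, -3.5, 15.8]
gripper_width: 0.499
grip_force: 10.0
```

```bash
python3 -c "
from h import *
plan(440,180,12,5.6); st()"
```

```text
t 7.35 pos [508.7 210.1  11.6] yaw 5.55 zdown [-0.006 -0.002 -1.   ] q [-0.03  0.5  -0.53  1.8   0.3   0.93 -2.16] F [-20.1  -3.5  15.8] w 0.5
shift units [-2.38  0.78  0.  ] rz units -0.01
block ang 1.67 c [562.9 221.4] spans 47.4 72.9 fence xy -55.0 -0.5
L out rel block: n -46.0 t 26.8
L in rel block: n -45.0 t 11.9
R out rel block: n -41.2 t -45.0
```

Call:
{"fn": "jog_arm", "kwargs": {"series": [[[-0.2,0,0,0,0,0,0],[-0.8,0,0,0,0,0,0],[-0.8,0,-0.5,0,0,0,0],[-0.5,0,-1,0,0,0,0],[0,0.9,-1,0,0,0,0]]]}}

```text
time: 7.82
tool_pos: [441.9, 181.1, 87.1]
orientation: [-3.135, -0.164, 0.004]
force: [0.7, 1.8, 0.6]
gripper_width: 0.498
grip_force: 0.0
```

Call:
{"fn": "jog_arm", "kwargs": {"series": [[[0,1,-0.8,0,0,0,0],[0,1,-0.8,0,0,0,0],[0,1,0,0,0,0,0],[0,1,0,0,0,0,0],[0,1,0,0,0,0,0]]]}}

```text
time: 8.23
tool_pos: [461.7, 25.3, 136.1]
orientation: [3.138, 0.149, 0.006]
force: [0.9, 0.1, 0.7]
gripper_width: 0.499
grip_force: 0.0
```

```bash
python3 -c "
from h import *
plan(440,180,12,5.6); st(); see('pics/c.png')
W=cloud(arm.read_camera('top'))
for b,z in(((500,600,0,100),(8,30)),((410,500,330,420),(15,40)),((505,605,330,430),(60,200))): print(rect(W,b,z)[0])"
```

```text
t 8.23 pos [461.7  25.3 136.1] yaw 5.45 zdown [ 0.004 -0.    -1.   ] q [ 0.33  0.14 -0.49  1.92  0.07  1.1  -1.66] F [0.9 0.1 0.7] w 0.5
shift units [-0.25 -5.2   4.13] rz units -0.03
block ang 5.54 c [566.5 219.4] spans 98.5 99.7 fence xy -51.6 -2.8
L out rel block: n -112.1 t -154.2
L in rel block: n -112.2 t -169.2
R out rel block: n -112.7 t -226.2
block [568.2 219.7] [100.1 100. ] ang 5.47 2144
((547.608642578125, 48.22972869873047), (16.08552360534668, 69.7942123413086), 12.279088020324707)
((453.81536865234375, 377.01580810546875), (63.814788818359375, 65.7283706665039), 0.4447547197341919)
((556.250244140625, 383.0073547363281), (40.37136459350586, 41.64823913574219), 8.771126747131348)
```

View pics/c.png

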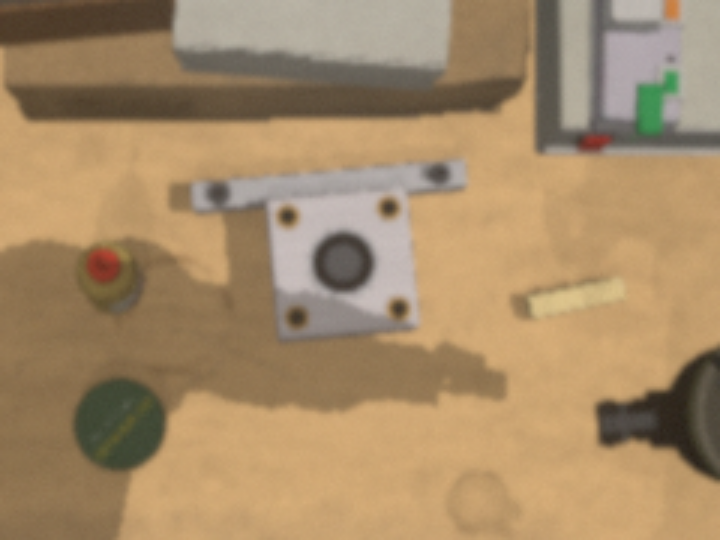

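The final crop shows the block's top edge, (268,200) to (408,188), lying along the fence, with bar to spare at both ends. The centre measures 49.9 mm from the face and is within about 0.2° of square. The tin, bottle and brass bar haven't moved, so I'm handing in.

```bash
python3 -c "
from plant import arm
print(arm.hand_in())"
```

```text
the job is handed in; nothing more can be done
None
```

The job is handed in at about 8 s: I squared the die block about 40 mm clear of the fence, then pushed it flush (centre 49.9 mm from the face, about 0.2° off square), and the tin, bottle and brass bar have not moved.

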